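Put a finished spectacle case to bed in its job tray

TASK

The orange-lidded spectacle case stands on end on the open front of its mint job tray. With the fingers only pushing, never gripping or lifting it, tip it over away from the robot so that it lies in the tray with the orange lid up, and once it has come to rest push its near end until the case is fully home against the tray's back wall. Leave everything else where it is and finish clear of the case.

Things in the scene. Friction and masses are not known exactly. Their poses are not given: they have to be found in the camera images.
- orange_case: Closed hard spectacle case, 38 x 58 x 150 mm, about 0.16 kg, loose; lid half (own -x side) orange, other half dark brown. Starts standing on end on the tray's base plate, lid towards the robot. Origin: centre of the end it stands on. Own z along its 150 mm length, x through its 38 mm thickness (away from the robot, along the tray's x within 0.05 rad), y across its width.
- orange_case_middle (a point): The middle of the orange case, 75 mm along its own z from its origin. Pushed well above this, the case topples by itself after leaning about 0.25 rad, pivoting on its far lower edge; its near end then lies within some 20 mm of where that edge was. Tipped properly, its z points along the tray's x and its own x points down.
- job_tray: Fixed mint-green tray of the orange case. Base plate 6 mm thick, 300 x 130 mm, from x = -170 to +130 mm in the tray's frame; open from x = -170 to +28 mm, where the case stands (its origin at x about -125 mm, y about 0). Origin: on the work surface on the tray's centre line; x points from the open front (robot side) to the back wall, y left, z up.
- job_tray_stop (a point): Foot of the back wall's inner face, on the centre line: x = 120, y = 0, z = 6 mm in the tray's frame. Walls are 8 mm thick, tops 34 mm above the work surface. Side walls' inner faces at y = +-38 mm, from x = 65 mm to the back; before them guides flare out to about y = +-51 mm at x = 29 mm. Fully home, the case's far end is here and its origin at x = -30 mm.
- full_tray: A second fixed tray of the same make and axes, with the navy case already home in it. Not to be used.
- navy_case: Same kind of case with a navy lid, lying home in the other tray. Origin: centre of its near end. Leave alone.
- silver_case: Same kind of case with a silver lid, standing on end on the mat, well off to the side. Origin: centre of its underside. Leave alone.
- cleaner_bottle: Green bottle of 48 mm diameter, 140 mm high, standing on the mat at one side. Origin: centre of its underside. Leave alone.
- screwdriver: Screwdriver 150 mm long lying on the mat at one side. Leave alone.
- screw_jar: Clear jar with blue cap, 48 mm diameter, 45 mm high, on the mat at one side. Leave alone.
- lens_cup: White bowl, 64 mm diameter, 40 mm high, on the mat at one side. Leave alone.
Not all that is in view belongs to the job. Of the things like the orange_case, leave any that is pink; of the rest the larger one is meant.

How it is judged:
On the way, in this order (a step that is already met when the one before it is completed fails the run):
1. the orange case has been tipped over and lies at rest in the tray, orange lid up, not yet home (angle between orange_case's own x axis and vertical above 2.9 rad and linear speed of orange_case below 0.03 m/s and x of orange_case in the frame of job_tray below -0.05 m), for 0.2 s.
2. it has been pushed home against the back wall (angle between orange_case's own x axis and vertical above 2.97 rad and x of orange_case in the frame of job_tray between -0.037 and -0.022 m and y of orange_case_middle in the frame of job_tray between -0.014 and 0.014 m and z of orange_case_middle in the frame of job_tray below 0.032 m and angle between the z axis of orange_case and the x axis of job_tray, either way round below 0.2 rad), for 0.2 s.
At the end, for the whole second after the job is handed in: The orange case lies at rest and level (10 degrees) in its tray, orange lid up, its middle within 14 mm of the centre line, its length within 0.2 rad of the tray's, its far end within 7 mm of the back wall; every other loose thing is within 30 mm of where it began (all of step 2 and linear speed of orange_case below 0.01 m/s and distance of each of navy_case, silver_case, cleaner_bottle, screwdriver, screw_jar, lens_cup from where it was at the start of the episode below 0.03 m); the robot touches nothing.
It fails at once if the orange case is lifted: its middle rises more than 20 mm above its standing height, or more than 25 mm above the tray's lying height once it is over (height (world z) of orange_case_middle above 0.101 m or (angle between orange_case's own x axis and vertical above 2.9 rad and height (world z) of orange_case_middle above 0.05 m)).
It fails at once if another loose thing is moved more than 30 mm or the silver case or the bottle is knocked over (distance of any of navy_case, silver_case, cleaner_bottle, screwdriver, screw_jar, lens_cup from where it was at the start of the episode above 0.03 m or angle between any of silver_case, cleaner_bottle's own z axis and vertical above 0.5 rad).
It also fails if it takes over 40 s, if anything falls off the work surface, if the arm or the gripper's body presses on something with over 40 N, if the wrist force passes 120 N, or if a joint passes its speed limit or range.

ROBOT

A 6-joint arm with a two-finger parallel gripper is mounted at the origin on the work surface. World frame = base frame: x ahead of the robot, y to its left, z up, the work surface at z = 0. Lengths are in m, angles in rad, forces in N, time in s.
With the tool pointing down it reaches from about 0.325 to 0.775 m from the base axis. Payload 9.3 kg.
Tool frame: the origin (TCP) lies midway between the tips of the shut fingers; the grasp point (between the pads) lies 19 mm behind it; x points along the fingers, z is the direction in which the jaws open and shut, and the axes are right-handed (so a half turn about x gives the same grasp; the last joint's range is limited). The gripper opens to 85 mm and grips with 20 to 120 N. Pads are 22 mm wide; open, the fingers measure 114 mm over their backs; the gripper's body (76 mm by 85 mm) begins 54 mm behind the grasp point. The pads swing forward as they close: fully open they stand 13 mm farther back than shut.
Start: joints at [1.075, 0.259, 0.021, 1.334, 0, 1.418], TCP at [0.185, 0.518, 0.202] pointing down, gripper open.
Joint ranges: [-3.04, 3.04], [-0.91, 1.82], [-1.04, 1.36], [-1.92, 1.95], [-1.52, 1.45], [-3.14, 3.14]. Speed limits (rad/s): [2.22, 2.22, 2.79, 3.14, 3.14, 3.14].

INTERFACE

Orientations are given as a rotation vector (axis times angle).
In Python, from plant import bot gives the robot as it stands.
- The arm moves only by the tool play_rows, never from a script. Its argument "motion" is a list of rows, each an object with "linear": the shift along the tool's x, y, z in m, a list of three; "twist": the turn about the tool's x in degrees; "gripper": the finger opening in m, from 0 to 0.0854. A call has 1 to 12 rows; each row is the pose to reach, as a shift and turn from the pose commanded when the call began, along the tool's axes at that moment; what a row does not reach only later rows make up. A row lasts 1/8 s, in which the tool goes at most 62.5 mm and 10.7 degrees, less where a joint would pass 70% of its speed; a pose out of reach is approached as far as the arm can. A call with a gripper value outside its range is refused whole. The fingers move at their own pace and stop on an object; the grip force is fixed at half the most. Time passes only in rows, so rows that repeat a pose let the fingers close. It gives the time, the measured TCP pose, the force and the opening at its end, in the units of the state.
- bot.state(): the state, without advancing time (a new reading comes with each control period).
- bot.grab_frame(name): name is "scene" or "top" or "wrist"; returns a dict with "frame" (400x640x3 uint8, red, green, blue), "K" (3x3 intrinsics, pixels), "rvec" (rotation vector, rad) and "tvec" (3), from world to camera coordinates, as OpenCV has them. Camera axes: x right, y down, z forward; pixel columns grow to the right and rows downward; lengths in m; the calibration is good to about 2 mm. The wrist camera is an equidistant fisheye: a pixel r from the principal point sees the ray r / f radians off the axis. A picture is of the moment at which its call begins. There is no depth.
- bot.hand_in(): hands the job in, once; it reports no verdict.
The state is a dict: "t": time; "joint_pos": joint angles; "joint_vel": joint speeds; "tau": joint torques, N m; "eef_pos": TCP position; "orientation": TCP orientation; "force": force on the tool from outside, world axes, zero at the start; "ft_torque": the same for the moment, N m; "grip_width": finger opening in m.
Only numpy, scipy, OpenCV 4.12 (cv2) and the standard library are available. Lean on these libraries where they do the work, as an engineer would, in place of code of your own. Each camera call takes 0.05 s, during which the arm holds its last target. There are 200 camera calls.

## Working session

There is one attempt and no reset: what is moved stays moved. The work goes in short steps, Python scripts to look and compute and a tool call to move; the robot and the scene stay as the last step left them, time stands still between calls to the robot, and variables do not carry over. Pictures are saved under pics/ and viewed, about 8 in all and at most 12, crops included, and the job is handed in when it is done.

Besides the shell and the picture viewer there is one more tool, called in YAML: its name, and indented under it one key for each argument. play_rows: Moves the arm, as the interface text tells. Its arguments: {"type":"object","properties":{"motion":{"type":"array","items":{"type":"object","properties":{"linear":{"type":"array","items":{"type":"number"}},"twist":{"type":"number"},"gripper":{"type":"number"}}}}},"required":["motion"]}

```bash
mkdir -p pics
cat > h.py <<'E'
import numpy as np, cv2
from plant import bot
def grab(n,save):
    d=bot.grab_frame(n); cv2.imwrite('pics/%s.png'%save,cv2.cvtColor(d['frame'],cv2.COLOR_RGB2BGR)); np.savez('pics/%s.npz'%save,**{k:d[k] for k in('K','rvec','tvec')}); return d
def ray(d,uv,z):
    K=np.array(d['K']);R=cv2.Rodrigues(np.array(d['rvec'],float))[0];t=np.array(d['tvec'],float).ravel()
    c=-R.T@t; v=R.T@np.linalg.inv(K)@np.array([uv[0],uv[1],1.]); return c+v*(z-c[2])/v[2]
def proj(d,P):
    return cv2.projectPoints(np.array(P,float).reshape(-1,1,3),np.array(d['rvec'],float),np.array(d['tvec'],float),np.array(d['K'],float),None)[0].reshape(-1,2)
E
python3 - <<'E'
from h import *
grab('top','top0');grab('scene','scene0')
s=bot.state();print(s['t'],s['eef_pos'],s['orientation'],cv2.Rodrigues(np.array(s['orientation'],float))[0].round(3))
E
```

```text
0.1 [0.18474264 0.51775182 0.2012304 ] [-0.95367452  1.35318613  0.95279108] [[-0.001 -0.942  0.336]
 [-0.001  0.336  0.942]
 [-1.     0.    -0.001]]
```

View pics/top0.png

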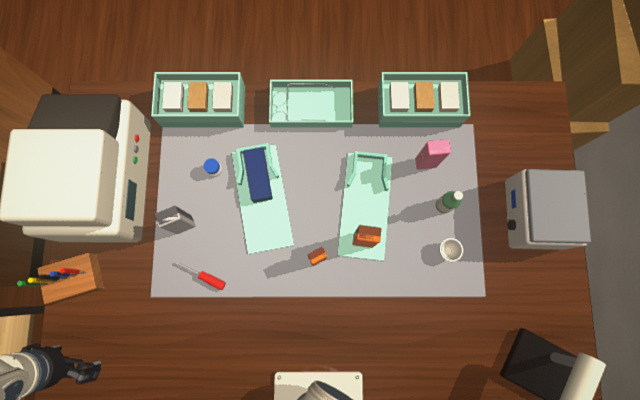

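View pics/scene0.png

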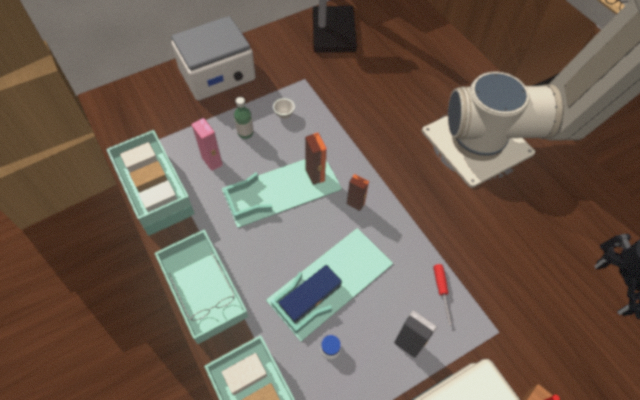

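Top view: the candidates are the large orange case on the empty mint tray (368,236), a small orange decoy on the mat (317,256), and a pink case (433,154). The pink one is ruled out and the larger orange one is on the tray, so I choose (368,236). I'll check that in one close crop.

Run:
```python
import cv2
a=cv2.imread('pics/top0.png')[135:275,290:410]
cv2.imwrite('pics/c0.png',cv2.resize(a,None,fx=4.2,fy=4.2,interpolation=cv2.INTER_CUBIC))
```

```text
(no output)
```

View pics/c0.png

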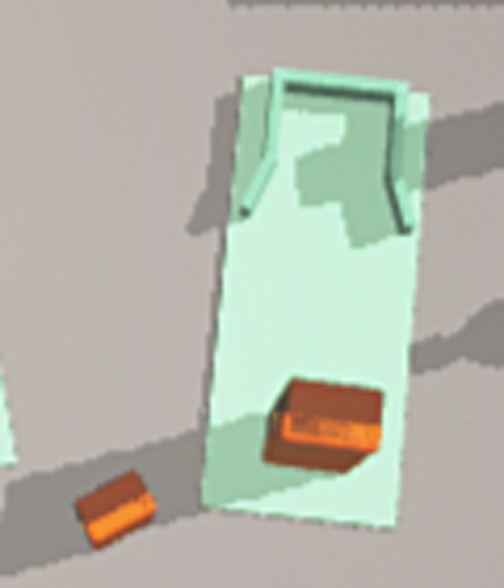

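The crop shows the case on the tray's open front, with its orange half towards the robot. The four plate corners are clear at crop pixels (203,503), (395,525), (429,95) and (243,75), and the case top face at about (297,378), (383,390), (380,450), (283,438).

```bash
cat > fit.py <<'E'
from h import *
from scipy.optimize import least_squares
d=dict(np.load('pics/top0.npz')); e=dict(np.load('pics/scene0.npz'))
f=lambda p:np.array(p)/4.2+[290,135]
T=f([(203,503),(395,525),(429,95),(243,75)])
L=np.array([(-.17,.065,.006),(-.17,-.065,.006),(.13,-.065,.006),(.13,.065,.006)])
def W(p,P):
    P=np.atleast_2d(P).astype(float);c,s=np.cos(p[2]),np.sin(p[2]);return np.c_[p[0]+c*P[:,0]-s*P[:,1],p[1]+s*P[:,0]+c*P[:,1],P[:,2]]
r=least_squares(lambda p:(proj(d,W(p,L))-T).ravel(),[.6,-.1,0]);tray=r.x
print('tray',tray,np.abs(r.fun).max())
C=f([(297,378),(383,390),(380,450),(283,438)])
L2=np.array([(.019,.029,.156),(.019,-.029,.156),(-.019,-.029,.156),(-.019,.029,.156)])
r=least_squares(lambda p:(proj(d,W(p,L2))-C).ravel(),[.45,-.1,0]);case=r.x
print('case',case,r.fun.round(1))
c,s=np.cos(tray[2]),np.sin(tray[2]);dx=case[:2]-tray[:2];print('case in tray',c*dx[0]+s*dx[1],-s*dx[0]+c*dx[1])
E
python3 - <<'E'
from fit import *
L3=L2.copy();L3[:,2]=.006
out=[]
for n,dd in(('top0',d),('scene0',e)):
    a=cv2.imread('pics/%s.png'%n);a=cv2.resize(a,None,fx=4,fy=4,interpolation=cv2.INTER_CUBIC)
    for p,P,col in((tray,L,(255,0,0)),(case,L2,(0,255,255)),(case,L3,(255,0,255))):
        cv2.polylines(a,[((proj(dd,W(p,P))+.5)*4).astype(int)],True,col,1)
    m=proj(dd,W(tray,[[0,0,0]]))[0]*4; m=m.astype(int)
    out.append(a[m[1]-270:m[1]+270,m[0]-190:m[0]+210] if n=='top0' else a[m[1]-270:m[1]+270,m[0]-200:m[0]+200])
cv2.imwrite('pics/ov.png',np.hstack(out))
# neighbours
for n,uv,z in(('small',(317,262),0),('small top',(317,255),.08),('bottle',(449,205),.0)):print(n,ray(d,uv,z).round(3))
E
```

```text
tray [ 0.5840583  -0.13875372 -0.10695948] 0.542476232818359
case [ 0.46436479 -0.12898773 -0.14066266] [-1.5 -0.6  1.2 -0.2  0.2  0.6 -0.   0.2]
case in tray -0.12005207243735068 -0.0030677822843557037
small [0.404 0.002 0.   ]
small top [0.417 0.002 0.08 ]
bottle [ 0.566 -0.376  0.   ]
```

View pics/ov.png

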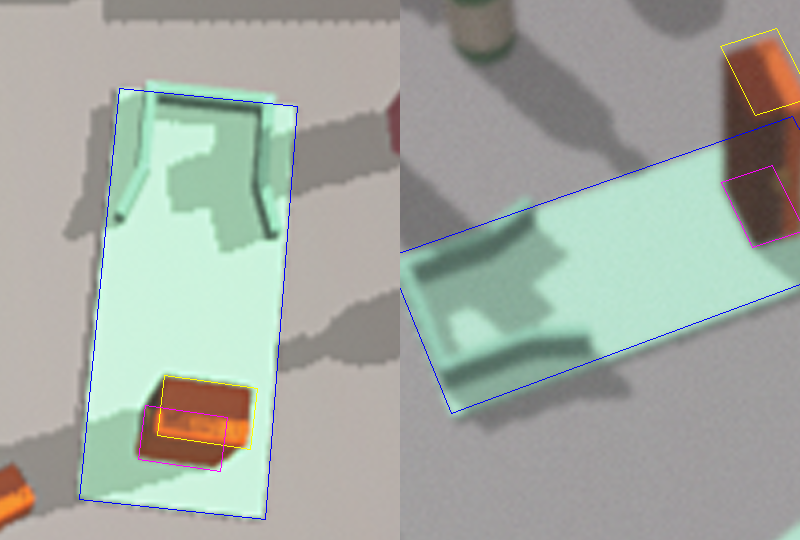

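The overlay matches in both views: the tray is good to about 0.5 px, and the case is at tray x ≈ -0.12, y ≈ 0. I'll push with the fingers 25 mm apart, jaws across the tray, so there are two contact points.

```bash
cat >> h.py <<'E'
TR=(0.5841,-0.1388,-0.107)
def tw(x,y,z):
    c,s=np.cos(TR[2]),np.sin(TR[2]);return np.array([TR[0]+c*x-s*y,TR[1]+s*x+c*y,z])
def delta(P):
    s=bot.state();R=cv2.Rodrigues(np.array(s['orientation'],float))[0]
    return (R.T@(np.array(P)-s['eef_pos'])).round(4),np.linalg.norm(P[:2]).round(3)
def tray():
    s=bot.state();c,q=np.cos(TR[2]),np.sin(TR[2]);v=np.array(s['eef_pos'])-[TR[0],TR[1],0]
    R=cv2.Rodrigues(np.array(s['orientation'],float))[0]
    return np.r_[c*v[0]+q*v[1],-q*v[0]+c*v[1],v[2]].round(4),(np.degrees(np.arctan2(R[1,2],R[0,2]))-83.87).round(2)
E
python3 - <<'E'
from h import *
for P in([.33,.30,.22],[.40,.08,.22],tw(-.19,-.002,.21),tw(-.19,-.002,.12)):print(np.round(P,3),*delta(P))
E
```

```text
[0.33 0.3  0.22] [-0.0186 -0.21   -0.1563] 0.446
[0.4  0.08 0.22] [-0.0184 -0.3499 -0.34  ] 0.408
[ 0.395 -0.12   0.21 ] [-0.0082 -0.4125 -0.5305] 0.413
[ 0.395 -0.12   0.12 ] [ 0.0818 -0.4125 -0.5304] 0.413
```

play_rows:
  motion:
    - {"linear":[-0.019,-0.05,-0.037],"twist":0,"gripper":0.025}
    - {"linear":[-0.019,-0.1,-0.075],"twist":-4,"gripper":0.025}
    - {"linear":[-0.019,-0.15,-0.112],"twist":-8,"gripper":0.025}
    - {"linear":[-0.019,-0.2,-0.15],"twist":-12,"gripper":0.025}
    - {"linear":[-0.019,-0.24,-0.19],"twist":-13.5,"gripper":0.025}
    - {"linear":[-0.019,-0.275,-0.235],"twist":-13.5,"gripper":0.025}
    - {"linear":[-0.019,-0.31,-0.28],"twist":-13.5,"gripper":0.025}
    - {"linear":[-0.019,-0.345,-0.325],"twist":-13.5,"gripper":0.025}
    - {"linear":[-0.019,-0.37,-0.375],"twist":-13.5,"gripper":0.025}
    - {"linear":[-0.016,-0.385,-0.43],"twist":-13.5,"gripper":0.025}
    - {"linear":[-0.012,-0.4,-0.485],"twist":-13.5,"gripper":0.025}
    - {"linear":[-0.008,-0.4125,-0.5305],"twist":-13.5,"gripper":0.025}

```text
t: 1.6
eef_pos: [0.3945, -0.1223, 0.2095]
orientation: [-1.129, 1.258, 1.129]
force: [0.8, -0.5, -0.1]
grip_width: 0.0246
```

Run:
```python
from h import *
print(tray(),bot.state()['t'],bot.state()['grip_width'])
for P in(tw(-.19,-.002,.12),tw(-.165,-.002,.12)):print(np.round(P,3),*delta(P))
```

```text
(array([-0.1903, -0.0038,  0.2095]), np.float64(-0.06)) 1.6 0.024609788758398855
[ 0.395 -0.12   0.12 ] [ 0.0895 -0.0003  0.0018] 0.413
[ 0.42  -0.123  0.12 ] [ 0.0895 -0.0253  0.0018] 0.438
```

play_rows:
  motion:
    - {"linear":[0.045,0,0.001],"twist":0,"gripper":0.025}
    - {"linear":[0.0895,0,0.002],"twist":0,"gripper":0.025}
    - {"linear":[0.0895,0,0.002],"twist":0,"gripper":0.025}
    - {"linear":[0.0895,-0.01,0.002],"twist":0,"gripper":0.025}
    - {"linear":[0.0895,-0.02,0.002],"twist":0,"gripper":0.025}
    - {"linear":[0.0895,-0.025,0.002],"twist":0,"gripper":0.025}
    - {"linear":[0.0895,-0.025,0.002],"twist":0,"gripper":0.025}

```text
t: 2.48
eef_pos: [0.4208, -0.121, 0.1206]
orientation: [-1.131, 1.258, 1.13]
force: [0.2, 0.2, 0.2]
grip_width: 0.0248
```

Run:
```python
from h import *
print(tray(),bot.state()['force'])
a=grab('top','t1')['frame'][185:275,300:420];b=grab('scene','s1')['frame'][110:230,240:400]
r=lambda x:cv2.cvtColor(cv2.resize(x,(400,int(400*x.shape[0]/x.shape[1])),interpolation=cv2.INTER_CUBIC),cv2.COLOR_RGB2BGR)
cv2.imwrite('pics/v1.png',np.hstack([r(a),r(b)]))
```

```text
(array([-0.1643,  0.0003,  0.1206]), np.float64(0.02)) [0.1659767  0.2022826  0.16066345]
```

View pics/v1.png

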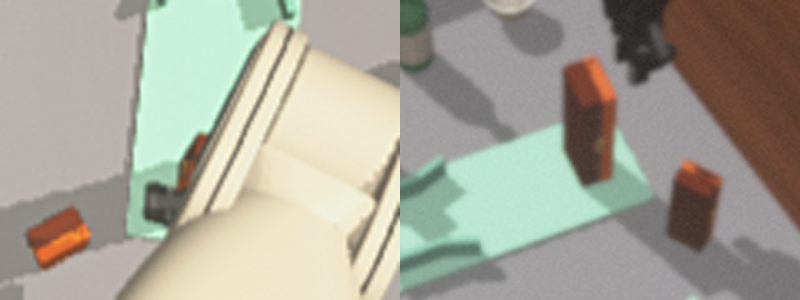

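Left panel (top view): the fingers at about (160,200) stand just behind the case at (190,165), with the arm hiding the rest. Right panel (scene view): the case is still upright with a gap to the fingers. Next is a slow push.

play_rows:
  motion:
    - {"linear":[0,-0.006,-0.001],"twist":0,"gripper":0.025}
    - {"linear":[0,-0.012,-0.002],"twist":0,"gripper":0.025}
    - {"linear":[0,-0.017,-0.002],"twist":0,"gripper":0.025}
    - {"linear":[0,-0.022,-0.002],"twist":0,"gripper":0.025}
    - {"linear":[0,-0.027,-0.002],"twist":0,"gripper":0.025}
    - {"linear":[0,-0.032,-0.002],"twist":0,"gripper":0.025}
    - {"linear":[0,-0.037,-0.002],"twist":0,"gripper":0.025}
    - {"linear":[0,-0.041,-0.002],"twist":0,"gripper":0.025}

```text
t: 3.58
eef_pos: [0.461, -0.1274, 0.1203]
orientation: [-1.13, 1.258, 1.13]
force: [0.6, -0.3, 0.5]
grip_width: 0.0253
```

Run:
```python
from h import *
print(tray(),bot.state()['force'])
b=grab('scene','s2')['frame'][110:230,220:380]
r=lambda x:cv2.cvtColor(cv2.resize(x,(480,int(480*x.shape[0]/x.shape[1])),interpolation=cv2.INTER_CUBIC),cv2.COLOR_RGB2BGR)
cv2.imwrite('pics/v2.png',r(b))
```

```text
(array([-0.1236, -0.0018,  0.1203]), np.float64(-0.01)) [ 0.59334049 -0.31971722  0.47275161]
```

View pics/v2.png

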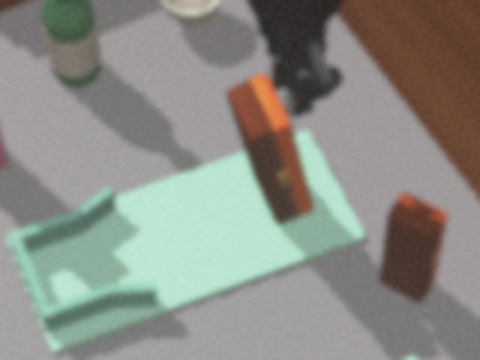

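The case is leaning well, pivoting on its far lower edge near (275,215). I'll push a little further and let it fall.

play_rows:
  motion:
    - {"linear":[0,-0.004,0],"twist":0,"gripper":0.025}
    - {"linear":[0,-0.008,0],"twist":0,"gripper":0.025}
    - {"linear":[0,-0.012,0],"twist":0,"gripper":0.025}
    - {"linear":[0,-0.015,0],"twist":0,"gripper":0.025}
    - {"linear":[0,-0.015,0],"twist":0,"gripper":0.025}
    - {"linear":[0,-0.005,0],"twist":0,"gripper":0.025}
    - {"linear":[0,0.02,0],"twist":0,"gripper":0.025}
    - {"linear":[0,0.05,0],"twist":0,"gripper":0.025}
    - {"linear":[0,0.07,0],"twist":0,"gripper":0.025}
    - {"linear":[0,0.07,0],"twist":0,"gripper":0.025}

```text
t: 4.88
eef_pos: [0.3901, -0.1197, 0.1207]
orientation: [-1.13, 1.258, 1.129]
force: [-0.1, -0.6, 0.2]
grip_width: 0.025
```

Run:
```python
from h import *
print(tray(),bot.state()['force'])
d=grab('scene','s3');b=d['frame'][110:230,220:380]
r=lambda x:cv2.cvtColor(cv2.resize(x,None,fx=4,fy=4,interpolation=cv2.INTER_CUBIC),cv2.COLOR_RGB2BGR)
cv2.imwrite('pics/v3.png',r(b))
```

```text
(array([-0.1949, -0.0018,  0.1207]), np.float64(-0.05)) [-0.14919584 -0.60004117  0.22806817]
```

View pics/v3.png

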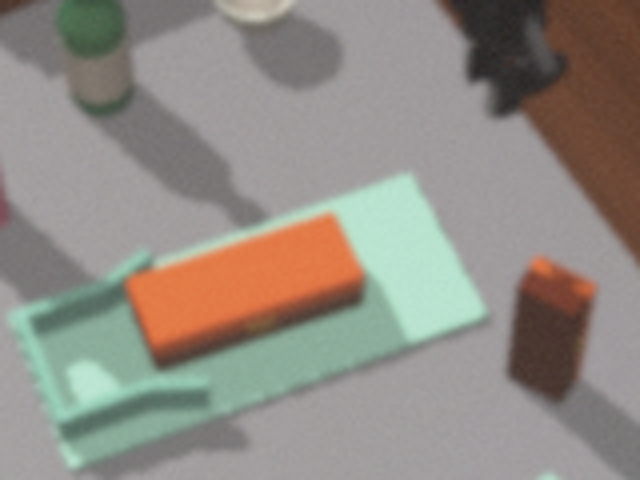

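The case lies lid up. Its top corners are near (128,282), (334,214), (363,275) and (155,350). I'll measure its pose from those.

Run:
```python
from h import *
d=dict(np.load('pics/s3.npz'));c,s=np.cos(TR[2]),np.sin(TR[2]);Q=[]
for p in((128,282),(334,214),(363,275),(155,350)):
    w=ray(d,np.array(p)/4+[220,110],.044)-[TR[0],TR[1],0];q=np.r_[c*w[0]+s*w[1],-s*w[0]+c*w[1]];Q.append(q);print(q.round(4))
Q=np.array(Q);a=(Q[0]+Q[3])/2;b=(Q[1]+Q[2])/2;print('far',a,'near',b,'yaw',np.arctan2(*(a-b)[::-1]),np.linalg.norm(a-b))
```

```text
[ 0.051  -0.0266]
[-0.0953 -0.0231]
[-0.0936  0.0297]
[0.0531 0.0297]
far [0.05202753 0.00157518] near [-0.09446558  0.00332547] yaw -0.011947334426110857 0.14650357207435039
```

The near end is at tray x ≈ -0.095, y ≈ +0.002 and yaw ≈ -0.01, so step 1 is met and about 65 mm remains to home. Now I'll lower the fingers and push the near end.

play_rows:
  motion:
    - {"linear":[0.05,0,0.0],"twist":0,"gripper":0.025}
    - {"linear":[0.09,0,0.002],"twist":0,"gripper":0.025}
    - {"linear":[0.106,0,0.003],"twist":0,"gripper":0.025}
    - {"linear":[0.106,0,0.003],"twist":0,"gripper":0.025}
    - {"linear":[0.106,-0.03,0.003],"twist":0,"gripper":0.025}
    - {"linear":[0.106,-0.06,0.003],"twist":0,"gripper":0.025}
    - {"linear":[0.106,-0.075,0.003],"twist":0,"gripper":0.025}
    - {"linear":[0.106,-0.081,0.003],"twist":0,"gripper":0.025}
    - {"linear":[0.106,-0.087,0.003],"twist":0,"gripper":0.025}
    - {"linear":[0.106,-0.093,0.003],"twist":0,"gripper":0.025}
    - {"linear":[0.106,-0.099,0.003],"twist":0,"gripper":0.025}
    - {"linear":[0.106,-0.104,0.003],"twist":0,"gripper":0.025}

```text
t: 6.42
eef_pos: [0.4947, -0.128, 0.0144]
orientation: [-1.13, 1.258, 1.13]
force: [-3.4, 1.1, 5.4]
grip_width: 0.025
```

Run:
```python
from h import *
print(tray(),bot.state()['force'])
```

```text
(array([-0.09  ,  0.0012,  0.0144]), np.float64(-0.02)) [-3.38748958  1.11620157  5.44133943]
```

The force is upward 5 N, so the tips may be brushing the plate. I'll back off, raise 4 mm and continue.

play_rows:
  motion:
    - {"linear":[0,0.005,0],"twist":0,"gripper":0.025}
    - {"linear":[-0.004,0.005,0],"twist":0,"gripper":0.025}
    - {"linear":[-0.004,0,0],"twist":0,"gripper":0.025}
    - {"linear":[-0.004,-0.006,0],"twist":0,"gripper":0.025}
    - {"linear":[-0.004,-0.012,0],"twist":0,"gripper":0.025}
    - {"linear":[-0.004,-0.018,0],"twist":0,"gripper":0.025}
    - {"linear":[-0.004,-0.024,0],"twist":0,"gripper":0.025}
    - {"linear":[-0.004,-0.03,0],"twist":0,"gripper":0.025}
    - {"linear":[-0.004,-0.035,0],"twist":0,"gripper":0.025}
    - {"linear":[-0.004,-0.039,0],"twist":0,"gripper":0.025}

```text
t: 7.68
eef_pos: [0.5339, -0.1322, 0.0182]
orientation: [-1.13, 1.258, 1.13]
force: [-0.1, 0.6, 0.9]
grip_width: 0.0252
```

Run:
```python
from h import *
print(tray(),bot.state()['force'])
d=grab('scene','s4');b=d['frame'][110:230,220:380]
r=lambda x:cv2.cvtColor(cv2.resize(x,None,fx=4,fy=4,interpolation=cv2.INTER_CUBIC),cv2.COLOR_RGB2BGR)
cv2.imwrite('pics/v4.png',r(b))
```

```text
(array([-0.0506,  0.0012,  0.0182]), np.float64(-0.01)) [-0.10320277  0.56275508  0.85824548]
```

View pics/v4.png

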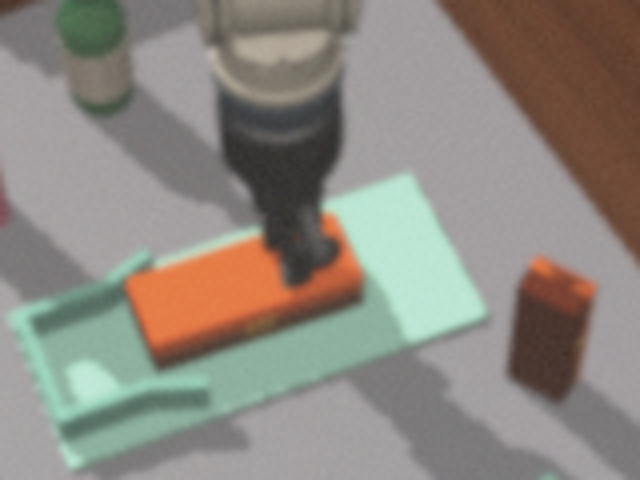

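The case has not moved and the fingers appear over its lid at about (295,275), which disagrees with the reported z of 0.018. I'll check before moving anything.

Run:
```python
from h import *
d=dict(np.load('pics/s4.npz'));s=bot.state();p=np.array(s['eef_pos']);print(s['t'],p,s['joint_pos'])
for z in (0.018,.044,.06,.08):
    print(z,((proj(d,[p[0],p[1],z])[0]-[220,110])*4).round())
print(((proj(d,[tw(-.0944,.003,.044),tw(-.0944,.003,.006),tw(.055,.003,.044)])-[220,110])*4).round())
print('cam',(-cv2.Rodrigues(d['rvec'])[0].T@d['tvec'].ravel()).round(3))
a=grab('wrist','w4')['frame'];cv2.imwrite('pics/v5.png',cv2.cvtColor(a,cv2.COLOR_RGB2BGR))
```

```text
7.725 [ 0.53428903 -0.13232999  0.01827493] [-3.95279432e-01  3.76765840e-01 -3.01069573e-01  8.92606988e-01
  3.29952114e-05 -2.88127830e-01]
0.018 [287. 285.]
0.044 [286. 264.]
0.06 [285. 250.]
0.08 [284. 233.]
[[348. 244.]
 [348. 275.]
 [138. 319.]]
cam [0.867 0.539 1.163]
```

View pics/v5.png

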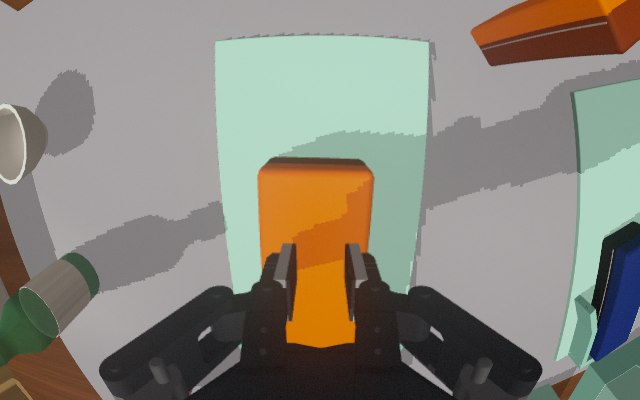

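The wrist view (plate front at top, tips at about (290,245) and (352,245)) confirms the open fingers are over the lid, so their tips sit about 26 mm higher than the TCP reading. The case is undisturbed. I'll lift, retreat behind it and shut the fingers so the tips coincide with the TCP.

play_rows:
  motion:
    - {"linear":[-0.03,0,0],"twist":0,"gripper":0.025}
    - {"linear":[-0.04,0.01,0],"twist":0,"gripper":0.025}
    - {"linear":[-0.04,0.06,0],"twist":0,"gripper":0.025}
    - {"linear":[-0.04,0.09,0],"twist":0,"gripper":0.0}
    - {"linear":[-0.04,0.09,0],"twist":0,"gripper":0.0}
    - {"linear":[-0.02,0.09,0],"twist":0,"gripper":0.0}
    - {"linear":[-0.004,0.09,0],"twist":0,"gripper":0.0}
    - {"linear":[-0.004,0.09,0],"twist":0,"gripper":0.0}

```text
t: 8.78
eef_pos: [0.4437, -0.1223, 0.0214]
orientation: [-1.129, 1.259, 1.131]
force: [0.6, 0.6, 0.3]
grip_width: 0.0004
```

Run:
```python
from h import *
s=bot.state();print(tray(),s['force'],s['grip_width'])
d=grab('scene','s5');b=d['frame'][110:230,220:380]
cv2.imwrite('pics/v6.png',cv2.cvtColor(cv2.resize(b,None,fx=4,fy=4,interpolation=cv2.INTER_CUBIC),cv2.COLOR_RGB2BGR))
p=s['eef_pos'];print([((proj(d,[p[0],p[1],z])[0]-[220,110])*4).round() for z in(.022,.04,.06)])
```

```text
(array([-0.1414,  0.0014,  0.0214]), np.float64(-0.01)) [0.63937378 0.60315581 0.30442876] 0.00039854742170122664
[array([410., 238.]), array([411., 223.]), array([412., 205.])]
```

View pics/v6.png

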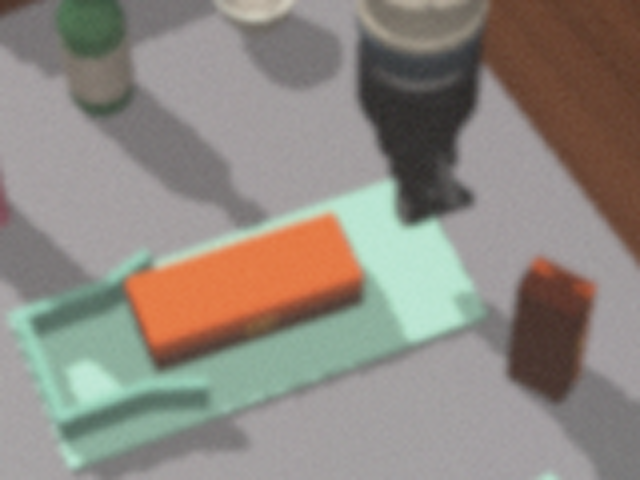

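With the fingers shut the tips image at about (408,218), i.e. z ≈ 0.04, while the state reads 0.021. That suggests the tips are ~20 mm higher than reported. I'll settle it by touching down gently on the bare plate.

play_rows:
  motion:
    - {"linear":[0.003,0,0],"twist":0,"gripper":0.0}
    - {"linear":[0.006,0,0],"twist":0,"gripper":0.0}
    - {"linear":[0.009,0,0],"twist":0,"gripper":0.0}
    - {"linear":[0.011,0,0],"twist":0,"gripper":0.0}
    - {"linear":[0.013,0,0],"twist":0,"gripper":0.0}
    - {"linear":[0.013,0,0],"twist":0,"gripper":0.0}

```text
t: 9.57
eef_pos: [0.444, -0.1225, 0.0091]
orientation: [-1.13, 1.258, 1.13]
force: [-0.6, -0.6, 0.7]
grip_width: -0.0001
```

play_rows:
  motion:
    - {"linear":[0.002,0,0],"twist":0,"gripper":0.0}
    - {"linear":[0.003,0,0],"twist":0,"gripper":0.0}
    - {"linear":[0.004,0,0],"twist":0,"gripper":0.0}
    - {"linear":[0.004,0,0],"twist":0,"gripper":0.0}

```text
t: 10.07
eef_pos: [0.4441, -0.1225, 0.0052]
orientation: [-1.13, 1.258, 1.13]
force: [-0.1, -0.2, 0.9]
grip_width: 0.0002
```

play_rows:
  motion:
    - {"linear":[0.002,0,0],"twist":0,"gripper":0.0}
    - {"linear":[0.004,0,0],"twist":0,"gripper":0.0}
    - {"linear":[0.006,0,0],"twist":0,"gripper":0.0}
    - {"linear":[0.006,0,0],"twist":0,"gripper":0.0}

```text
t: 10.58
eef_pos: [0.444, -0.1225, -0.0009]
orientation: [-1.13, 1.258, 1.13]
force: [0.1, 0.0, 0.8]
grip_width: 0.0002
```

There is no contact at reading -0.001, which is below the plate's 0.006. So the reported TCP is about 20 mm too low, and the true tip is at ~0.02, a good pushing height. I'll push most of the way home at this height.

play_rows:
  motion:
    - {"linear":[0,-0.015,0],"twist":0,"gripper":0.0}
    - {"linear":[0,-0.028,0],"twist":0,"gripper":0.0}
    - {"linear":[0,-0.034,0],"twist":0,"gripper":0.0}
    - {"linear":[0,-0.039,0],"twist":0,"gripper":0.0}
    - {"linear":[0,-0.044,0],"twist":0,"gripper":0.0}
    - {"linear":[0,-0.049,0],"twist":0,"gripper":0.0}
    - {"linear":[0,-0.054,0],"twist":0,"gripper":0.0}
    - {"linear":[0,-0.059,0],"twist":0,"gripper":0.0}
    - {"linear":[0,-0.064,0],"twist":0,"gripper":0.0}
    - {"linear":[0,-0.069,0],"twist":0,"gripper":0.0}

```text
t: 11.82
eef_pos: [0.513, -0.13, -0.0007]
orientation: [-1.13, 1.258, 1.13]
force: [-0.6, 0.3, 0.2]
grip_width: -0.0004
```

```bash
cat > m.py <<'E'
from h import *
def meas(name):
    d=grab('scene',name);h=cv2.cvtColor(d['frame'],cv2.COLOR_RGB2HSV)
    m=cv2.inRange(h,(5,150,150),(18,255,255));m[:110]=0;m[230:]=0;m[:,:215]=0;m[:,325:]=0
    v,u=np.nonzero(m);c,s=np.cos(TR[2]),np.sin(TR[2])
    w=np.array([ray(d,(a,b),.044) for a,b in zip(u,v)])-[TR[0],TR[1],0]
    x=c*w[:,0]+s*w[:,1];y=-s*w[:,0]+c*w[:,1]
    f=lambda x,y:(cv2.boxPoints(r:=cv2.minAreaRect(np.c_[x,y].astype(np.float32)*1000)).round(1).tolist(),r[2])
    # side edges: fit midline in x slices
    xs=np.arange(x.min()+.02,x.max()-.02,.01);mid=[(y[abs(x-q)<.005].max()+y[abs(x-q)<.005].min())/2 for q in xs]
    return len(u),np.percentile(x,[.5,99.5]).round(4),np.percentile(y,[.5,99.5]).round(4),np.polyfit(xs,mid,1).round(4)
E
python3 - <<'E'
from m import *
print(tray(),bot.state()['force'],meas('s7'))
E
```

```text
(array([-0.0716,  0.0012, -0.0007]), np.float64(-0.01)) [-0.55358918  0.28232798  0.1989699 ] (1021, array([-0.0551,  0.0892]), array([-0.0263,  0.032 ]), array([-0.0269,  0.0037]))
```

The case is sliding: far end ≈ 0.092, near end ≈ -0.060, centred, with about 29 mm left to home.

play_rows:
  motion:
    - {"linear":[0,-0.005,0],"twist":0,"gripper":0.0}
    - {"linear":[0,-0.01,0],"twist":0,"gripper":0.0}
    - {"linear":[0,-0.015,0],"twist":0,"gripper":0.0}
    - {"linear":[0,-0.019,0],"twist":0,"gripper":0.0}
    - {"linear":[0,-0.022,0],"twist":0,"gripper":0.0}
    - {"linear":[0,-0.025,0],"twist":0,"gripper":0.0}
    - {"linear":[0,-0.027,0],"twist":0,"gripper":0.0}
    - {"linear":[0,-0.028,0],"twist":0,"gripper":0.0}
    - {"linear":[0,-0.028,0],"twist":0,"gripper":0.0}

```text
t: 13.0
eef_pos: [0.5407, -0.1329, -0.0007]
orientation: [-1.13, 1.258, 1.13]
force: [-1.2, -0.1, 0.0]
grip_width: -0.0001
```

Run:
```python
from m import *
print(tray(),bot.state()['force'],meas('s8'))
```

```text
(array([-0.0438,  0.0012, -0.0007]), np.float64(-0.01)) [-1.16355062 -0.12267052  0.01612993] (1033, array([-0.0283,  0.1162]), array([-0.0251,  0.0323]), array([-0.0115,  0.0044]))
```

Far end is ≈ 0.118. I'll creep on until the wall pushes back.

play_rows:
  motion:
    - {"linear":[0,-0.001,0],"twist":0,"gripper":0.0}
    - {"linear":[0,-0.002,0],"twist":0,"gripper":0.0}
    - {"linear":[0,-0.002,0],"twist":0,"gripper":0.0}

```text
t: 13.42
eef_pos: [0.5426, -0.1332, -0.0007]
orientation: [-1.13, 1.258, 1.13]
force: [0.1, -0.0, -0.6]
grip_width: -0.0002
```

play_rows:
  motion:
    - {"linear":[0,-0.001,0],"twist":0,"gripper":0.0}
    - {"linear":[0,-0.002,0],"twist":0,"gripper":0.0}
    - {"linear":[0,-0.002,0],"twist":0,"gripper":0.0}

```text
t: 13.8
eef_pos: [0.5433, -0.1332, -0.0008]
orientation: [-1.129, 1.26, 1.131]
force: [-6.9, 0.0, 4.0]
grip_width: 0.0002
```

The wall pushes back at 7 N, so the case is home. I'll back straight off, rise and check.

play_rows:
  motion:
    - {"linear":[0,0.005,0],"twist":0,"gripper":0.0}
    - {"linear":[0,0.03,0],"twist":0,"gripper":0.0}
    - {"linear":[0,0.06,0],"twist":0,"gripper":0.0}
    - {"linear":[-0.05,0.08,0],"twist":0,"gripper":0.0}
    - {"linear":[-0.11,0.09,0],"twist":0,"gripper":0.0}
    - {"linear":[-0.17,0.1,0],"twist":0,"gripper":0.0}
    - {"linear":[-0.2,0.1,0],"twist":0,"gripper":0.0}
    - {"linear":[-0.2,0.1,0],"twist":0,"gripper":0.0}

```text
t: 14.8
eef_pos: [0.4462, -0.1232, 0.2017]
orientation: [-1.134, 1.256, 1.125]
force: [0.3, 0.0, 0.1]
grip_width: 0.0
```

Run:
```python
from m import *
print(tray(),bot.state()['force'],bot.state()['t'],meas('s9'))
a=cv2.imread('pics/s9.png');a=cv2.resize(a[60:400,150:500],None,fx=1.7,fy=1.7,interpolation=cv2.INTER_CUBIC);cv2.imwrite('pics/v7.png',a)
```

```text
(array([-0.1388,  0.0008,  0.2017]), np.float64(-0.01)) [0.32437781 0.03386884 0.07776687] 14.8 (1014, array([-0.0237,  0.1174]), array([-0.0251,  0.0322]), array([-0.0105,  0.0042]))
```

View pics/v7.png

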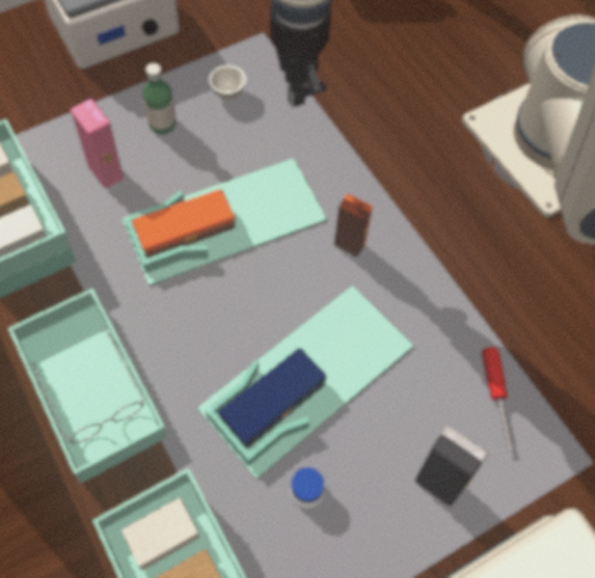

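The orange case lies lid-up at about (185,220) against the back wall, everything else is in place, and the gripper is clear. Handing in.

```bash
python3 -c "
from plant import bot
print(bot.hand_in())"
```

```text
the job is handed in; nothing more can be done
None
```

The orange case was tipped over away from the robot with the fingers only pushing. It came to rest lid up at about tray x = -0.095 m and was then pushed home and handed in at about 15 s. No verdict was reported.

**Last checks:**
- **Home:** the wall pushed back with about 7 N at the end of the push. The last image puts the far end of the lid's top at 0.117 m, against the wall at 0.120 m.
- **Centred and level:** the middle is about 4 mm off the centre line, the yaw is about -0.01 rad, and the case lies lid up in the picture.
- **Everything else:** the other things look unmoved by eye; I did not measure them. The gripper ended about 0.2 m up and touching nothing.

**Checks that disagreed:**
- **TCP height:** the fingertips really sat about 20 mm higher than the reported TCP height. The first push therefore passed over the lid, brushing it with about 5 N, and did not move the case. I saw this in the images and confirmed it by lowering the fingers to a reading below the plate with no contact. I then pushed lower.
- **Near end:** the last image put the near edge of the lid's top at -0.024 m, where a home case should read -0.030 m. The edge is rounded and the image measurement is only good to a few millimetres, so I relied on the wall contact.

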